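# Lock the wire tray in its dock

## Robot

A 6-joint arm with a two-finger parallel gripper is mounted at the origin on the work surface. World frame = base frame: x ahead of the robot, y to its left, z up, the work surface at z = 0. Lengths are in mm, angles in degrees, forces in N, time in s.
With the tool pointing down it reaches from about 350 to 850 mm from the base axis. Payload 8.1 kg.
Tool frame: the origin (TCP) lies at the very end of the fingers, on their centre line; the grasp point (between the pads) lies 19 mm behind it; x points along the fingers, y is the direction in which the jaws open and shut, and the axes are right-handed (so a half turn about x gives the same grasp; the last joint's range is limited). The gripper opens to 85 mm and grips with 20 to 120 N. Pads are 22 mm wide; open, the fingers measure 114 mm over their backs; the gripper's body (76 mm by 85 mm) begins 54 mm behind the grasp point. The pads swing forward as they close: fully open they stand 13 mm farther back than shut.
Start: joints at [-72.674, 7.471, 85.268, -0, 87.261, -4.893], TCP at [226.912, -555.443, 231.292] pointing down, gripper open.
Joint ranges: [-169.43, 169.43], [-51.17, 129.36], [1.28, 143.12], [-76.62, 256.62], [0, 156.53], [-152.29, 152.29]. Speed limits (degrees/s): [136.94, 136.94, 159.86, 180, 180, 180].

## Interface

Orientations are given as [roll, pitch, yaw] about the fixed x, y, z axes, in that order (R = Rz(yaw) Ry(pitch) Rx(roll)).
In Python, from bench import sensors, snapshot, r gives the robot as it stands. The module is installed in compiled form; this text tells all that it offers.
- The arm moves only by the tool drive_tool, never from a script. Its argument "moves" is one flat list of numbers, 6 for each row, row after row: the shift along the tool's x, y, z in cm, then the turn, a rotation vector about the tool's x, y, z in degrees. In form: [tx, ty, tz, wx, wy, wz, tx, ty, tz, wx, wy, wz, ...]. A call has 1 to 20 rows; each row shifts and turns the commanded pose from where the row before left it, along the tool's axes as they then stand; what a row does not reach is not made up. A row lasts 1/12 s, in which the tool goes at most 41.7 mm and 7.16 degrees, less where a joint would pass 70% of its speed; a pose out of reach is approached as far as the arm can. A call with a gripper value outside its range is refused whole. "hand" is the finger opening in cm, from 0 to 8.54, set as the call begins (left out, the last holds). The fingers move at their own pace and stop on an object; "grip_force" is the grip in N (left out, the last holds). Time passes only in rows, so rows that do not move let the fingers close. It gives the time, the measured TCP pose, the force and the opening at its end, in the units of the state.
- sensors.sense(): the state, without advancing time (a new reading comes with each control period).
- snapshot(name): name is "scene" or "top"; returns a dict with "image" (420x560x3 uint8, red, green, blue), "z_map" (420x560 float32, mm along the optical axis (not along the pixel's ray), 0 where there is no reading), "camera_matrix" (3x3 intrinsics, pixels), "eye" and "orientation" of the camera in the world. Camera axes: x right, y down, z forward; pixel columns grow to the right and rows downward; lengths in mm; the calibration is good to about 2 mm. A picture is of the moment at which its call begins.
- r.hand_in(): hands the job in, once; it reports no verdict.
The state is a dict: "time": time; "joint_pos": joint angles; "qd": joint speeds; "joint_efforts": joint torques, N m; "tool_pos": TCP position; "tcp_rot": TCP orientation; "ft_force": force on the tool from outside, world axes, zero at the start; "wrist_torque": the same for the moment, N m; "finger_gap": finger opening in mm.
Only numpy, scipy, OpenCV 4.12 (cv2) and the standard library are available. Lean on these libraries where they do the work, as an engineer would, in place of code of your own. Each camera call takes 0.05 s, during which the arm holds its last target.

## Task

Slide the wire tray gently straight back in its dock until it is firmly home against the rear stop, with the stop's spring plunger pressed fully in, then flip the over-centre lever beside it all the way over to its other stop, so that its tongue lies across the tray's front and the tray stays home. Do not force the tray or the dock (come up to the stop at a crawl and never press the tray or the lever with more than about 15 N), do not work the lever before the tray is home, keep the two moulds standing in the tray, and leave the other things on the bench where they are.

Things in the scene. Friction and masses are not known exactly. Their poses are not given: they have to be found in the camera images.
- dock: Tray dock (white board base, steel guides) fixed to the bench. Origin: its centre, at bench level; x points the way the tray slides in (away from the robot), y left, z up. Base plate x -160 to +153 mm, 285 mm wide, top at z 12; two side guides, inner faces y +-127.5 mm, top z 46, x -85 to +130, leave the tray 2.5 mm each side. Rear stop block and front-left lever are set in slots (see the points).
- stop_slot (a point): Fixed point of the dock, the middle of the rear stop's adjusting range (dock x +106, y 0, z 32 mm). The front face of the black stop block, a hard stop for the tray's rear wall (at 15 mm/s a soft touch, at 35 mm/s a knock of 15 N), is set anywhere within 16 mm before or behind this point: to be felt. From it a 12 mm steel spring plunger sticks out 6 mm towards the tray; pressing it in takes only about 0.5 N.
- lever_slot (a point): Fixed point of the dock: nominal pivot of the over-centre lever (dock x -100, y +158, z 40 mm; pivot axis along dock x). The lever's foot is clamped in a slot: the whole lever really sits up to 18 mm to either side of it along dock y, not measured, to be felt. Steel rod 10 mm thick with a black rounded grip, 22 mm thick, 77 to 123 mm from the pivot. A 72 x 12 x 12 mm steel tongue turns with it.
- grip_open_nominal (a point): Fixed point of the dock: where the middle of the lever's black grip would be when open if the foot sat in the middle of its slot (dock x -100, y +210, z 125 mm); the real grip is up to 18 mm to either side along dock y. From here the lever is pushed towards dock -y. A fingertip passing level about 110 mm above the bench stays on the grip over the whole swing.
- gate (a joint): Lever angle, rad. 0 open: rod leans 0.55 rad outwards (dock +y), tongue raised. 1.10 closed: rod leans 0.55 inwards (grip about 104 mm farther to dock -y), tongue level across the tray's front. Both are hard stops. A spring holds it at the nearer stop: pushed at the grip it starts at 5 to 10 N (lighter if the push rises with its arc), lightens to the centre (0.55) and falls to the stop by itself only beyond about 0.9.
- buffer (a joint): How far the tray has pressed the rear stop's plunger in, m. 0: free, sticking out 6 mm; 0.006: fully in, the tray's rear wall against the stop block. It springs out again if the tray moves back; the tray's own friction holds it in when the tray is let go.
- tray: Rectangular wire tray of steel, 180 mm (dock x) by 250 mm (dock y), 35 mm high, about 0.4 kg, loose, sliding at some 1 to 3 N (more if it is pressed down), standing on the dock's base plate (its underside 12 mm above the bench) between the guides, drawn out towards the robot. Origin: centre of its underside; axes as the dock's. Its walls stop a fingertip like closed walls, 5 mm thick.
- tray_front (a point): Middle of the tray's front wall (the side towards the robot), outer face, at its top edge, 47 mm above the bench. It has some 40 to 110 mm to go towards dock +x until the tray is home.
- mould_a: Round aluminium mould, cup-shaped, 72 mm across the rim, 38 mm high, standing loose in the tray's left half. Origin: centre of its underside.
- mould_b: The same mould in the tray's right half. Origin: centre of its underside.
- scraper: Bystander: bench scraper with steel blade and black grip, 120 x 140 x 20 mm, lying flat to the right in front of the dock. Origin: centre of its underside.
- jar: Bystander: glass jar with steel cap, 64 mm across, 85 mm high, to the left of the dock, farther away than the lever. Origin: centre of its underside.
- jug: Bystander: white handled jug, 90 mm across, 110 mm high, to the right of the dock. Origin: centre of its underside.
- timer: Bystander: small white kitchen timer, 50 x 75 x 22 mm, lying on the left of the bench. Origin: centre of its underside.
- brush: Bystander: hand brush lying on the left of the bench. Origin: centre of its underside.
Mind the look-alikes: they are no part of the job. What is shaped like the mould_a but yellow is not meant. Leave any yellow look-alike of the mould_b alone.

How it is judged (in metres and radians):
On the way, in this order (a step that is already met when the one before it is completed fails the run):
1. the tray is home, the plunger pressed in, while the lever is still open (value of joint buffer above 0.0045 m and value of joint gate below 0.15 rad), for 0.2 s.
2. the lever is flipped over to its stop with the tray home (value of joint gate above 1.05 rad and value of joint buffer above 0.004 m), for 0.2 s.
At the end, for the whole second after the job is handed in: The lever rests closed (beyond 1.05 of 1.10 rad), the plunger is pressed in by the tray by more than 4 of its 6 mm, the tray is at rest and both moulds stand upright in it (all of step 2 and linear speed of tray below 0.01 m/s and angle between each of mould_a, mould_b's own z axis and vertical below 0.2 rad and z of each of mould_a, mould_b in the frame of tray below 0.015 m); the robot touches nothing.
It fails at once if the fingers press the tray with more than 18 N (contact force between the fingers and tray above 18 N).
It fails at once if the fingers press the dock, its lever included, with more than 18 N (contact force between the fingers and dock above 18 N).
It fails at once if the lever is worked past its centre before the tray is home (value of joint gate above 0.55 rad and value of joint buffer below 0.002 m).
It fails at once if a mould tips over (angle between any of mould_a, mould_b's own z axis and vertical above 0.6 rad).
It fails at once if a bystander is moved by more than 30 mm (distance of any of scraper, jar, jug, timer, brush from where it was at the start of the episode above 0.03 m).
It also fails if it takes over 64 s, if anything falls off the work surface, if the arm or the gripper's body presses on something with over 40 N, if the wrist force passes 120 N, or if a joint passes its speed limit or range.

## Working session

There is one attempt and no reset: what is moved stays moved. The work goes in short steps, Python scripts to look and compute and a tool call to move; the robot and the scene stay as the last step left them, time stands still between calls to the robot, and variables do not carry over. Pictures are saved under pics/ and viewed, and the job is handed in when it is done.

Besides the shell and the picture viewer there is one more tool, called after "Emit:" by a JSON object that holds its "fn" and its "kwargs", one argument or row to a line. drive_tool: Moves the arm, as the interface text tells. Its arguments: {"type":"object","properties":{"moves":{"type":"array","items":{"type":"number"}},"hand":{"type":"number"},"grip_force":{"type":"number"}},"required":["moves"]}

```bash
mkdir -p pics
cat > h.py <<'E'
import numpy as np,cv2
from bench import sensors,snapshot,r
def snap(n,tag):
    s=snapshot(n); np.savez(f'{tag}.npz',**{k:np.array(v) for k,v in s.items()})
    cv2.imwrite(f'pics/{tag}.png',s['image'][:,:,::-1]); return s
def load(tag): return dict(np.load(f'{tag}.npz'))
def world(s,u,v,z=None):
    K=s['camera_matrix'];R=np.array(s['orientation']);e=np.array(s['eye'])
    d=np.array([(u-K[0,2])/K[0,0],(v-K[1,2])/K[1,1],1])
    if R.shape!=(3,3):
        from scipy.spatial.transform import Rotation as Ro
        R=Ro.from_euler('xyz',R,degrees=True).as_matrix()
    w=R@d
    t=s['z_map'][int(round(v)),int(round(u))] if z is None else (z-e[2])/w[2]
    return e+w*t
E
python3 - <<'E'
from h import *
for n in('scene','top'):
    s=snap(n,n+'0'); print(s['camera_matrix'],s['eye'],s['orientation'])
print(sensors.sense())
E
```

```text
[[406.55053049   0.         278.14329421]
 [  0.         406.55053049 213.78759492]
 [  0.           0.           1.        ]] [1349.2326115  -177.03868564  867.76529121] [-132.72763432    0.49983507   74.961264  ]
[[439.6025197    0.         282.35812071]
 [  0.         439.6025197  215.33749357]
 [  0.           0.           1.        ]] [ 314.74439561   36.13518073 1211.35415535] [-1.68374207e+02  2.24022324e-02 -9.44104806e+01]
{'time': 0.1, 'joint_pos': array([-7.26736413e+01,  7.51269458e+00,  8.53228021e+01, -1.19838140e-03,
        8.72613756e+01, -4.89343102e+00]), 'qd': array([-0.00433772, -0.05932423, -0.2003247 ,  0.03433374,  0.00349608,
       -0.03398848]), 'joint_efforts': array([ 4.98167774e-04, -5.70952141e+01, -5.01942587e+01, -2.12096215e-04,
        8.15653388e-03,  1.09002183e-06]), 'tool_pos': array([ 226.7587932 , -554.9669944 ,  230.33165626]), 'tcp_rot': array([-94.18554338,  89.90312035, 108.03430462]), 'ft_force': array([-0.10335408, -0.01962792, -0.00027423]), 'wrist_torque': array([-0.05150983, -0.00886291, -0.0077142 ]), 'finger_gap': 85.82896552424567}
```

View pics/scene0.png

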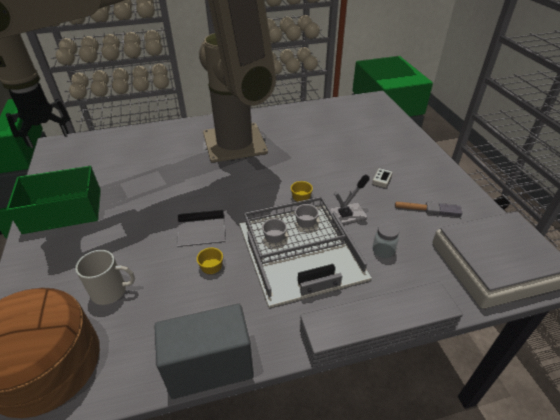

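View pics/top0.png

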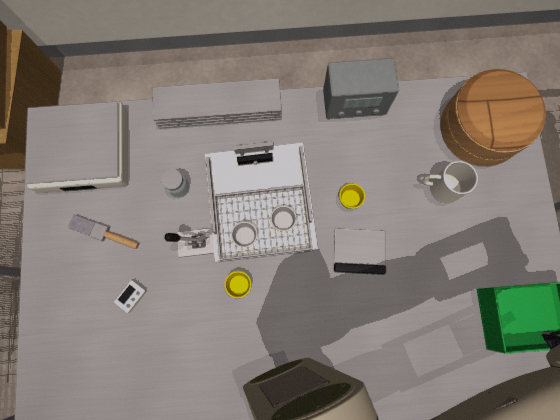

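Run:
```python
from h import *
s=load('top0');im=s['image'][130:310,150:330,::-1]
cv2.imwrite('pics/c0.png',cv2.resize(im,None,fx=4,fy=3.3,interpolation=cv2.INTER_CUBIC)[:594])
s=load('scene0');im=s['image'][165:305,230:420,::-1]
cv2.imwrite('pics/c1.png',cv2.resize(im,None,fx=4,fy=4,interpolation=cv2.INTER_CUBIC))
```

```text
(no output)
```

View pics/c0.png

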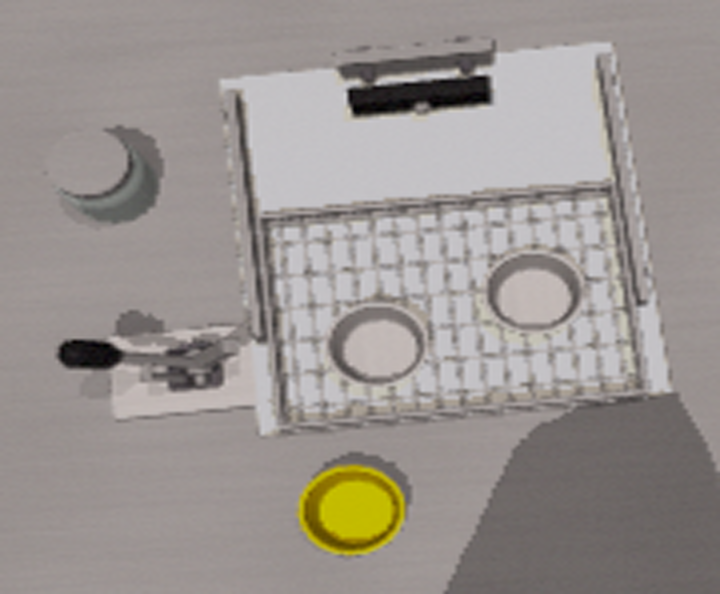

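View pics/c1.png

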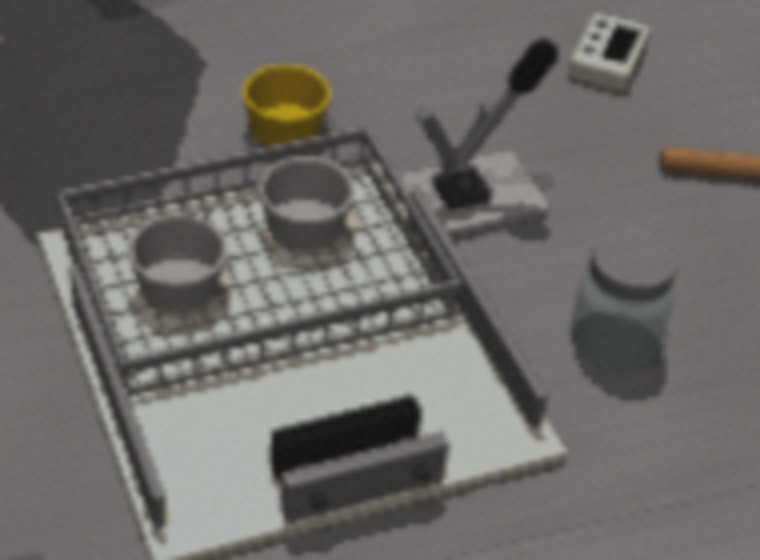

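Run:
```python
from h import *
s=load('top0')
f=lambda x,y,z:world(s,150+x/4-.4,130+y/3.3-.4,z)
P={}
for n,x,y,z in [('BL',220,80,12),('BR',612,44,12),('FL',262,435,12),('FR',672,392,12),('trFL',285,428,47),('trFR',645,390,47),('trRL',262,216,47),('trRR',612,186,47),('grip',88,353,125),('blkL',350,116,32),('blkR',492,102,32),('ma',377,335,52),('mb',534,285,52),('yel',353,500,38)]:
    P[n]=f(x,y,z); print(n,P[n].round(1), s['z_map'][int(130+y/3.3),int(150+x/4)])
yaw=lambda a,b:np.degrees(np.arctan2(*(P[b]-P[a])[1::-1]))
print(yaw('FL','BL'),yaw('FR','BR'),yaw('BR','BL')-90,yaw('FR','FL')-90,yaw('trFR','trFL')-90,yaw('trRR','trRL')-90)
for a,b in [('FL','BL'),('FR','BR'),('BR','BL'),('FR','FL'),('trFR','trFL'),('trRR','trRL'),('trFL','trRL')]: print(a,b,np.linalg.norm(P[a]-P[b]))
# grip heights via depth
for u in range(160,220,4): print(u,world(s,u,238).round(0),world(s,u,233).round(0))
```

```text
BL [757.5 226.1  12. ] 1260.9614
BR [768.8 -56.9  12. ] 1274.2812
FL [447.  210.3  12. ] 1197.4938
FR [461.1 -71.6  12. ] 1222.8999
trFL [447.6 189.8  47. ] 1166.3643
trFR [459.8 -50.7  47. ] 1175.0553
trRL [624.1 196.9  47. ] 1199.06
trRR [631.3 -43.5  47. ] 1205.7874
grip [504.9 299.4 125. ] 1085.5293
blkL [710.9 133.4  32. ] 1254.4373
blkR [715.7  33.2  32. ] 1259.7762
ma [517.6 124.2  52. ] 1209.6252
mb [550.7  16.4  52. ] 1218.7745
yel [387.5 149.   38. ] 1192.4204
2.9121247419611374 2.7324908110020716 2.2830782763718815 2.855581442491612 2.906755525143481 1.7160464793147838
FL BL 310.89428820143485
FR BR 308.0640168541296
BR BL 283.3125995344116
FR FL 282.32982055434286
trFR trFL 240.83455436044196
trRR trRL 240.5011392132161
trFL trRL 176.6707718909522
160 [525. 361.   3.] [540. 362.  -1.]
164 [524. 350.   2.] [538. 350.   1.]
168 [499. 304. 143.] [511. 303. 145.]
172 [499. 296. 138.] [513. 297. 131.]
176 [500. 288. 128.] [536. 317.  -0.]
180 [501. 281. 116.] [533. 304.  11.]
184 [503. 274. 100.] [533. 293.   9.]
188 [505. 267.  85.] [532. 283.   6.]
192 [507. 260.  68.] [530. 270.  13.]
196 [508. 252.  56.] [529. 259.  14.]
200 [506. 239.  65.] [523. 243.  41.]
204 [501. 225.  89.] [529. 238.   7.]
208 [513. 227.  11.] [511. 212. 102.]
212 [512. 216.  14.] [527. 216.   9.]
216 [511. 205.  11.] [523. 202.  25.]
```

```bash
cat >> h.py <<'E'
from scipy.spatial.transform import Rotation as Ro
def st():
    q=sensors.sense(); R=Ro.from_euler('xyz',q['tcp_rot'],degrees=True)
    return q,np.array(q['tool_pos']),R
def dock(p,o=(612.1,77.1),yaw=2.7):
    c,s=np.cos(np.radians(yaw)),np.sin(np.radians(yaw)); d=np.array(p)[:2]-o
    return np.array([c*d[0]+s*d[1],-s*d[0]+c*d[1]])
def undock(x,y,o=(612.1,77.1),yaw=2.7):
    c,s=np.cos(np.radians(yaw)),np.sin(np.radians(yaw)); return np.array([o[0]+c*x-s*y,o[1]+s*x+c*y])
E
python3 - <<'E'
from h import *
q,p,R=st(); M=R.as_matrix(); print(p,M.round(3))
t=undock(-158-22,0); print(t,undock(-100,255), undock(-100,218))
print('trayfront dock',dock([453.7,69.6]),dock([627.7,76.7]),dock([713.3,83]))
# vertical target: tool x=-z, tool y = dock y * sign
c,s=np.cos(np.radians(2.7)),np.sin(np.radians(2.7))
for sg in(1,-1):
  X=np.array([0,0,-1.]);
  for Y in (sg*np.array([-s,c,0]),sg*np.array([c,s,0])):
    T=np.stack([X,Y,np.cross(X,Y)],1); print(sg,Y,(R.inv()*Ro.from_matrix(T)).as_rotvec(degrees=True).round(2))
E
```

```text
[ 226.7587932  -554.9669944   230.33165626] [[-0.001  0.378 -0.926]
 [ 0.002 -0.926 -0.378]
 [-1.    -0.002 -0.   ]]
[432.29982251  68.62083887] [500.19886757 327.10627304] [501.94180625 290.14734767]
trayfront dock [-1.58577455e+02 -3.00122698e-02] [15.56383947 -1.13441658] [101.36558341   1.12627745]
1 [-0.04710645  0.99888987  0.        ] [-1.6048e+02 -1.4000e-01  1.0000e-02]
1 [0.99888987 0.04710645 0.        ] [-7.048e+01 -7.000e-02  8.000e-02]
-1 [ 0.04710645 -0.99888987 -0.        ] [1.952e+01 1.000e-02 1.000e-01]
-1 [-0.99888987 -0.04710645 -0.        ] [1.0952e+02 9.0000e-02 7.0000e-02]
```

Emit:
{"fn": "drive_tool", "kwargs": {
  "moves": [0,0,0,6.5,0,0,0,0,0,6.5,0,0,0,0,0,6.5,0,0,0,-2,-1.5,0,0,0,0,-3.5,-3,0,0,0,0,-3.5,-3,0,0,0,0,-3.5,-3,0,0,0,0,-3.5,-3,0,0,0,0,-3.5,-3,0,0,0,0,-3.5,-3,0,0,0,0,-3.5,-3,0,0,0,0,-3.5,0,0,0,0,0,-3.5,0,0,0,0,0,-3.5,0,0,0,0,0,-3.5,0,0,0,0,0,-3.5,0,0,0,0,0,-3.5,0,0,0,0,0,-3.5,0,0,0,0,0,-3.5,0,0,0,0],
  "hand": 0,
  "grip_force": 20
}}

```text
time: 1.68
tool_pos: [406.1, -23.3, 231.0]
tcp_rot: [-31.2, 90.0, 151.5]
ft_force: [0.4, 0.0, -0.1]
finger_gap: -0.6
```

Emit:
{"fn": "drive_tool", "kwargs": {
  "moves": [0,-3,-0.5,0,0,0,0,-3,-0.5,0,0,0,0,-3,-0.5,0,0,0,3,0,0,0,0,0,3,0,0,0,0,0,3,0,0,0,0,0,3,0,0,0,0,0,3,0,0,0,0,0,2,0,0,0,0,0,2,0,0,0,0,0,1,0,0,0,0,0,0,0,0,0,0,0,0,0,0,0,0,0]
}}

```text
time: 2.77
tool_pos: [417.1, 65.7, 31.3]
tcp_rot: [0.6, 89.9, -176.7]
ft_force: [-0.1, -0.6, 0.1]
finger_gap: 0.3
```

Run:
```python
from h import *
q,p,R=st();print(p,dock(p),q['ft_force'],R.as_matrix().round(3))
s=snap('top','top1');im=s['image'][130:310,150:330,::-1]
cv2.imwrite('pics/c2.png',cv2.resize(im,None,fx=4,fy=3.3,interpolation=cv2.INTER_CUBIC)[:594])
s=snap('scene','scene1');im=s['image'][165:305,230:420,::-1]
cv2.imwrite('pics/c3.png',cv2.resize(im,None,fx=4,fy=4,interpolation=cv2.INTER_CUBIC))
```

```text
[417.14552585  65.72283056  31.29994067] [-195.27398837   -2.18092603] [-0.09231706 -0.59436277  0.11244108] [[-0.001  0.047 -0.999]
 [-0.    -0.999 -0.047]
 [-1.     0.     0.001]]
```

View pics/c2.png

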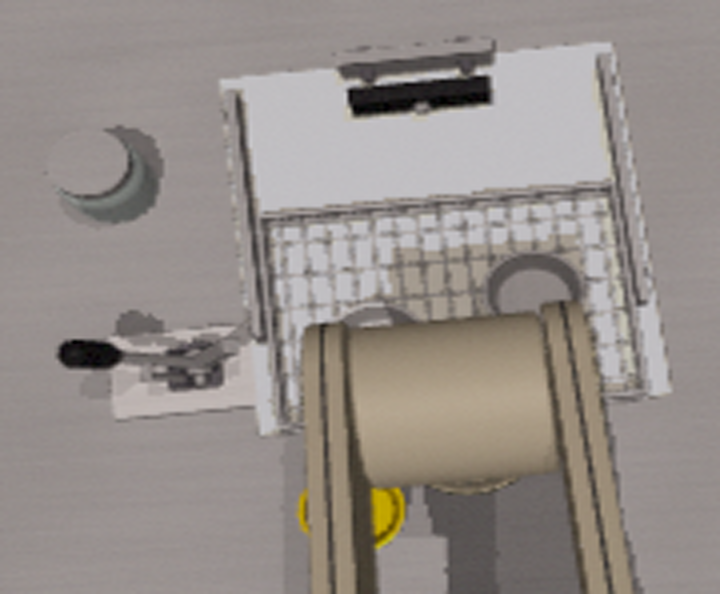

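View pics/c3.png

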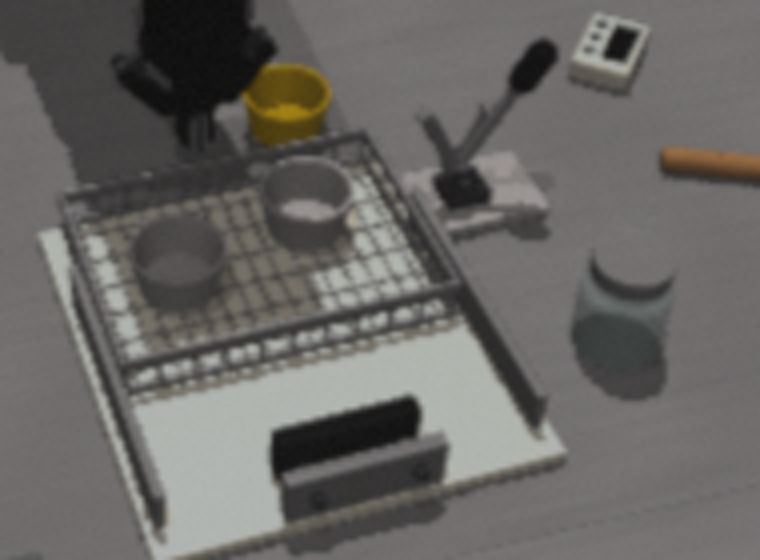

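Emit:
{"fn": "drive_tool", "kwargs": {
  "moves": [0.3,0,-0.2,0,0,0,0.3,0,-0.2,0,0,0,0,0,-0.2,0,0,0,0,0,-0.2,0,0,0,0,0,-0.2,0,0,0,0,0,-0.1,0,0,0,0,0,-0.1,0,0,0,0,0,-0.1,0,0,0,0,0,-0.1,0,0,0,0,0,-0.1,0,0,0,0,0,-0.1,0,0,0,0,0,-0.1,0,0,0,0,0,-0.1,0,0,0,0,0,-0.1,0,0,0,0,0,-0.1,0,0,0]
}}

```text
time: 4.12
tool_pos: [437.5, 66.7, 25.3]
tcp_rot: [89.9, 90.0, -87.4]
ft_force: [0.6, 0.4, -0.3]
finger_gap: -0.0
```

Emit:
{"fn": "drive_tool", "kwargs": {
  "moves": [0,0,-0.1,0,0,0,0,0,-0.1,0,0,0,0,0,-0.1,0,0,0,0,0,-0.1,0,0,0,0,0,-0.1,0,0,0,0,0,-0.1,0,0,0,0,0,-0.1,0,0,0,0,0,-0.1,0,0,0,0,0,-0.1,0,0,0,0,0,-0.1,0,0,0]
}}

```text
time: 4.95
tool_pos: [447.4, 67.2, 25.2]
tcp_rot: [-0.2, 90.0, -177.5]
ft_force: [-1.2, 0.4, -2.0]
finger_gap: -0.3
```

Emit:
{"fn": "drive_tool", "kwargs": {
  "moves": [0,0,-0.1,0,0,0,0,0,-0.15,0,0,0,0,0,-0.2,0,0,0,0,0,-0.2,0,0,0,0,0,-0.2,0,0,0,0,0,-0.2,0,0,0,0,0,-0.2,0,0,0,0,0,-0.2,0,0,0,0,0,-0.2,0,0,0,0,0,-0.2,0,0,0,0,0,-0.2,0,0,0,0,0,-0.2,0,0,0,0,0,-0.15,0,0,0]
}}

```text
time: 6.03
tool_pos: [471.7, 68.3, 25.3]
tcp_rot: [174.3, 90.0, -3.0]
ft_force: [-0.7, -0.1, 0.9]
finger_gap: -0.1
```

Run:
```python
from h import *
q,p,R=st();print(p,dock(p),q['ft_force'])
s=snap('scene','scene2');im=s['image'][165:305,230:420,::-1]
cv2.imwrite('pics/c4.png',cv2.resize(im,None,fx=4,fy=4,interpolation=cv2.INTER_CUBIC))
```

```text
[471.70178258  68.29690064  25.34375264] [-140.65704061   -2.17966511] [-0.68280144 -0.0830563   0.92488723]
```

View pics/c4.png

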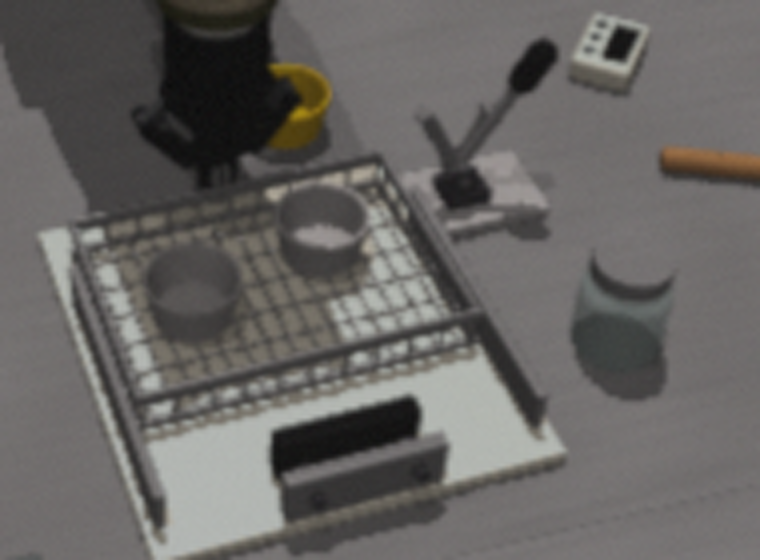

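Run:
```python
from h import *
s=load('scene2')
for n,x,y,z in [('rearR',145,400,47),('rearL',478,312,47),('blk top front L',415,400,52),('blktopR',275,432,52),('BL',562,458,12),('BR',158,562,12),('frontR',78,228,47),('frontL',378,158,47)]:
    p=world(s,230+x/4-.4,165+y/4-.4,z);print(n,p.round(1),dock(p).round(1))
```

```text
rearR [670.1 -35.4  47. ] [  52.7 -115.1]
rearL [654.8 204.7  47. ] [ 48.7 125.5]
blk top front L [721.1 133.   52. ] [111.5  50.7]
blktopR [722.2  37.5  52. ] [108.1 -44.7]
BL [762.7 223.8  12. ] [157.3 139.5]
BR [770.9 -52.8  12. ] [ 152.5 -137.2]
frontR [498.9 -43.7  47. ] [-118.8 -115.4]
frontL [484.8 192.9  47. ] [-121.7  121.7]
```

Emit:
{"fn": "drive_tool", "kwargs": {
  "moves": [0,0,-0.1,0,0,0,0,0,-0.2,0,0,0,0,0,-0.2,0,0,0,0,0,-0.2,0,0,0,0,0,-0.2,0,0,0,0,0,-0.2,0,0,0,0,0,-0.2,0,0,0,0,0,-0.2,0,0,0,0,0,-0.2,0,0,0,0,0,-0.2,0,0,0,0,0,-0.2,0,0,0,0,0,-0.2,0,0,0,0,0,-0.2,0,0,0,0,0,-0.2,0,0,0,0,0,-0.1,0,0,0]
}}

```text
time: 7.33
tool_pos: [499.7, 69.6, 25.4]
tcp_rot: [176.7, 90.0, -0.6]
ft_force: [-1.5, 1.2, 0.1]
finger_gap: 0.1
```

Run:
```python
from h import *
q,p,R=st();print(p,dock(p),q['ft_force'])
s=snap('scene','scene3');im=s['image'][165:305,230:420,::-1]
cv2.imwrite('pics/c5.png',cv2.resize(im,None,fx=4,fy=4,interpolation=cv2.INTER_CUBIC))
```

```text
[499.7164875   69.63913245  25.36616652] [-112.61020774   -2.15859667] [-1.46050158  1.20072419  0.05118012]
```

View pics/c5.png

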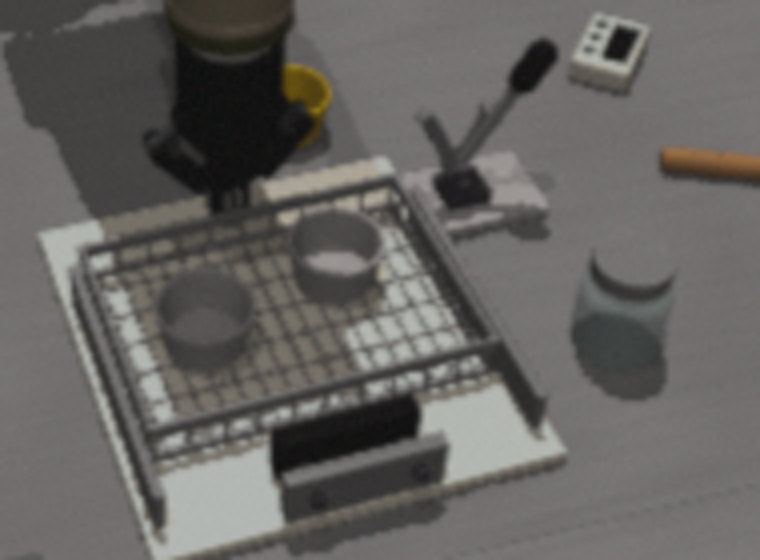

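Emit:
{"fn": "drive_tool", "kwargs": {
  "moves": [0,0,-0.1,0,0,0,0,0,-0.1,0,0,0,0,0,-0.1,0,0,0,0,0,-0.1,0,0,0,0,0,-0.1,0,0,0,0,0,-0.1,0,0,0,0,0,-0.1,0,0,0,0,0,-0.1,0,0,0]
}}

```text
time: 8.05
tool_pos: [507.5, 70.0, 25.3]
tcp_rot: [-172.1, 90.0, 10.7]
ft_force: [-1.3, -0.4, 0.9]
finger_gap: -0.1
```

Emit:
{"fn": "drive_tool", "kwargs": {
  "moves": [0,0,-0.07,0,0,0,0,0,-0.07,0,0,0,0,0,-0.07,0,0,0,0,0,-0.07,0,0,0]
}}

```text
time: 8.38
tool_pos: [510.2, 70.2, 25.3]
tcp_rot: [-142.2, 90.0, 40.5]
ft_force: [-1.2, 0.8, 0.9]
finger_gap: 0.2
```

Emit:
{"fn": "drive_tool", "kwargs": {
  "moves": [0,0,-0.07,0,0,0,0,0,-0.07,0,0,0,0,0,-0.07,0,0,0,0,0,-0.07,0,0,0]
}}

```text
time: 8.72
tool_pos: [513.0, 70.3, 25.3]
tcp_rot: [-1.2, 90.0, -178.5]
ft_force: [-1.9, -0.5, -0.2]
finger_gap: -0.1
```

Emit:
{"fn": "drive_tool", "kwargs": {
  "moves": [0,0,-0.06,0,0,0,0,0,-0.06,0,0,0,0,0,-0.06,0,0,0]
}}

```text
time: 8.97
tool_pos: [514.8, 70.4, 25.3]
tcp_rot: [-79.6, 90.0, 103.1]
ft_force: [-0.9, -0.5, 0.2]
finger_gap: 0.2
```

Emit:
{"fn": "drive_tool", "kwargs": {
  "moves": [0,0,-0.06,0,0,0,0,0,-0.06,0,0,0,0,0,-0.06,0,0,0]
}}

```text
time: 9.22
tool_pos: [516.6, 70.5, 25.3]
tcp_rot: [-105.5, 90.0, 77.2]
ft_force: [-2.1, 0.6, 0.3]
finger_gap: -0.1
```

Emit:
{"fn": "drive_tool", "kwargs": {
  "moves": [0,0,-0.06,0,0,0,0,0,-0.06,0,0,0,0,0,-0.06,0,0,0]
}}

```text
time: 9.47
tool_pos: [518.4, 70.6, 25.3]
tcp_rot: [-53.5, 90.0, 129.2]
ft_force: [-0.3, -0.7, -0.1]
finger_gap: 0.1
```

Run:
```python
from h import *
q,p,R=st();print(p,dock(p),q['ft_force'])
s=snap('scene','scene4');im=s['image'][165:305,230:420,::-1]
cv2.imwrite('pics/c6.png',cv2.resize(im,None,fx=4,fy=4,interpolation=cv2.INTER_CUBIC))
```

```text
[518.40077712  70.55637617  25.27448993] [-93.90345192  -2.12252177] [-0.25561369 -0.65523693 -0.11644851]
```

View pics/c6.png

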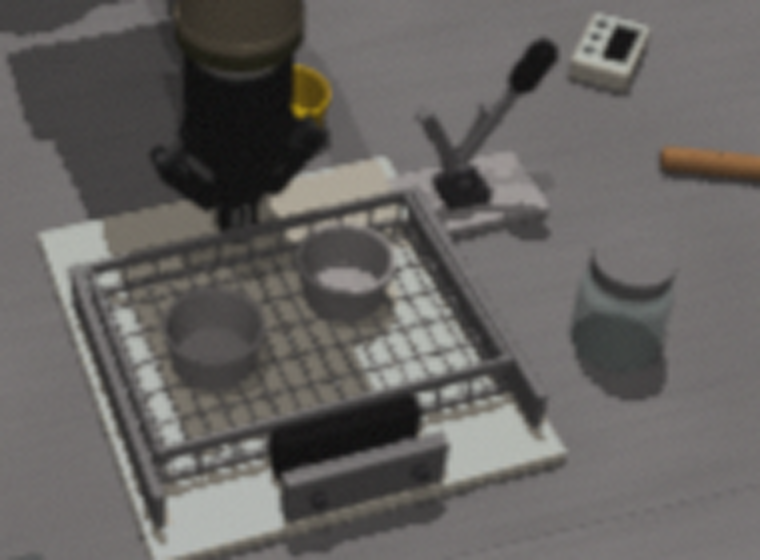

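Emit:
{"fn": "drive_tool", "kwargs": {
  "moves": [0,0,-0.06,0,0,0,0,0,-0.06,0,0,0,0,0,-0.06,0,0,0]
}}

```text
time: 9.77
tool_pos: [520.2, 70.6, 25.3]
tcp_rot: [1.4, 90.0, -175.9]
ft_force: [-0.5, -0.5, 0.5]
finger_gap: 0.0
```

Emit:
{"fn": "drive_tool", "kwargs": {
  "moves": [0,0,-0.06,0,0,0,0,0,-0.06,0,0,0,0,0,-0.06,0,0,0]
}}

```text
time: 10.02
tool_pos: [521.9, 70.7, 25.3]
tcp_rot: [-9.8, 90.0, 172.9]
ft_force: [-0.9, -1.1, 1.1]
finger_gap: 0.0
```

Emit:
{"fn": "drive_tool", "kwargs": {
  "moves": [0,0,-0.06,0,0,0,0,0,-0.06,0,0,0]
}}

```text
time: 10.18
tool_pos: [523.2, 70.8, 25.3]
tcp_rot: [6.9, 90.0, -170.4]
ft_force: [-0.9, 0.3, 0.6]
finger_gap: 0.1
```

Emit:
{"fn": "drive_tool", "kwargs": {
  "moves": [0,0,-0.06,0,0,0,0,0,-0.06,0,0,0]
}}

```text
time: 10.35
tool_pos: [524.4, 70.8, 25.3]
tcp_rot: [-18.7, 90.0, 164.0]
ft_force: [-1.7, -0.7, -0.3]
finger_gap: 0.1
```

Emit:
{"fn": "drive_tool", "kwargs": {
  "moves": [0,0,-0.06,0,0,0,0,0,-0.06,0,0,0]
}}

```text
time: 10.52
tool_pos: [525.5, 70.9, 25.3]
tcp_rot: [-4.6, 90.0, 178.1]
ft_force: [-1.4, -0.3, 0.3]
finger_gap: -0.2
```

Emit:
{"fn": "drive_tool", "kwargs": {
  "moves": [0,0,-0.06,0,0,0,0,0,-0.06,0,0,0]
}}

```text
time: 10.68
tool_pos: [525.9, 71.0, 25.0]
tcp_rot: [-2.1, 89.9, -179.4]
ft_force: [-7.8, -0.2, 2.3]
finger_gap: -0.0
```

Run:
```python
from h import *
q,p,R=st();print(p,dock(p),q['ft_force'])
s=snap('top','top5');im=s['image'][150:190,200:320,::-1]
cv2.imwrite('pics/c7.png',cv2.resize(im,None,fx=6,fy=6,interpolation=cv2.INTER_CUBIC))
s=snap('scene','scene5');im=s['image'][230:300,260:380,::-1]
cv2.imwrite('pics/c8.png',cv2.resize(im,None,fx=6,fy=6,interpolation=cv2.INTER_CUBIC))
```

```text
[525.86167161  70.96025393  25.00193136] [-86.4318147   -2.07054862] [-7.79813328 -0.24904326  2.31486657]
```

View pics/c7.png

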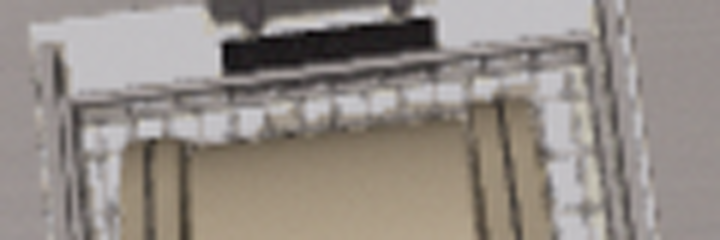

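View pics/c8.png

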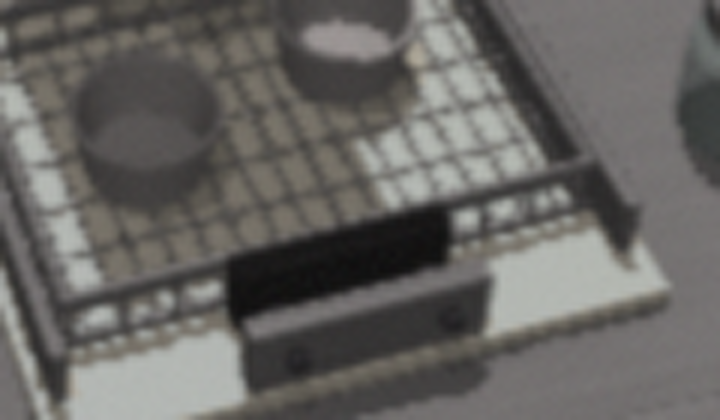

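Emit:
{"fn": "drive_tool", "kwargs": {
  "moves": [0,0,0,0,0,0,0,0,0,0,0,0,0,0,0,0,0,0,0,0,0,0,0,0]
}}

```text
time: 11.12
tool_pos: [525.8, 71.0, 25.0]
tcp_rot: [-1.6, 89.9, -178.9]
ft_force: [-5.0, 0.8, 2.0]
finger_gap: -0.1
```

Emit:
{"fn": "drive_tool", "kwargs": {
  "moves": [0,0,-0.02,0,0,0,0,0,0,0,0,0]
}}

```text
time: 11.28
tool_pos: [525.8, 71.0, 24.9]
tcp_rot: [-1.7, 89.9, -179.0]
ft_force: [-5.7, -0.7, 2.7]
finger_gap: 0.2
```

Emit:
{"fn": "drive_tool", "kwargs": {
  "moves": [0,0,0.05,0,0,0,0,0,0.1,0,0,0,0,0,0.2,0,0,0,0,0,0.5,0,0,0,0,0,1,0,0,0,-1,0,0.5,0,0,0,-3,0,0,0,0,0,-3,0,0,0,0,0,-3,0,0,0,0,0,-3,0,0,0,0,0,-3,0,0,0,0,0,-3,0,0,0,0,0,-2,0,0,0,0,0,0,0,0,0,0,0]
}}

```text
time: 12.45
tool_pos: [506.1, 69.9, 241.5]
tcp_rot: [179.3, 89.4, 2.0]
ft_force: [1.5, 0.1, 1.5]
finger_gap: 0.0
```

Run:
```python
from h import *
q,p,R=st();print(p,dock(p),q['ft_force'],q['joint_pos'],R.as_matrix().round(3))
s=snap('top','top6');im=s['image'][130:310,150:330,::-1]
cv2.imwrite('pics/c9.png',cv2.resize(im,None,fx=4,fy=3.3,interpolation=cv2.INTER_CUBIC)[:594])
s=snap('scene','scene6');im=s['image'][165:305,230:420,::-1]
cv2.imwrite('pics/c10.png',cv2.resize(im,None,fx=4,fy=4,interpolation=cv2.INTER_CUBIC))
```

```text
[506.09819727  69.90184079 241.50596667] [-106.22320721   -2.19679966] [1.51891689 0.13762057 1.46871978] [ 2.11323094e+00 -7.24336259e+00  9.89408073e+01 -1.22680495e-03
  8.77470609e+01  8.93947073e+01] [[ 0.01   0.047 -0.999]
 [ 0.    -0.999 -0.047]
 [-1.     0.    -0.01 ]]
```

View pics/c9.png

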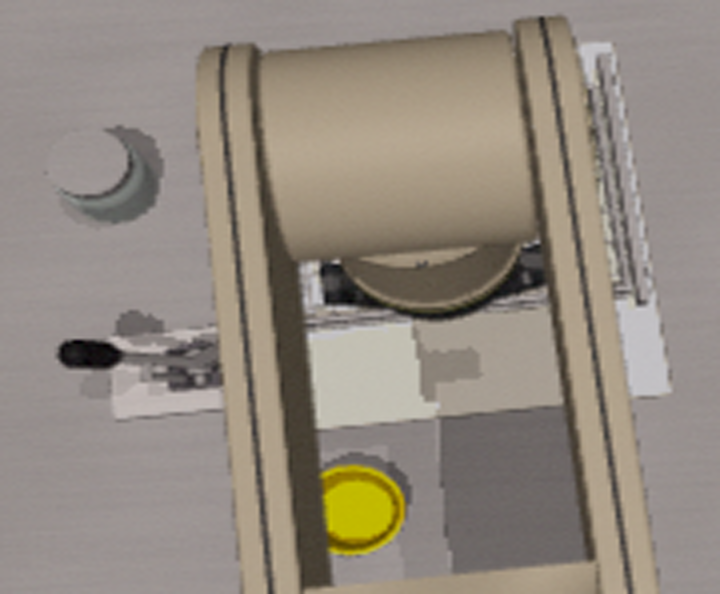

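View pics/c10.png

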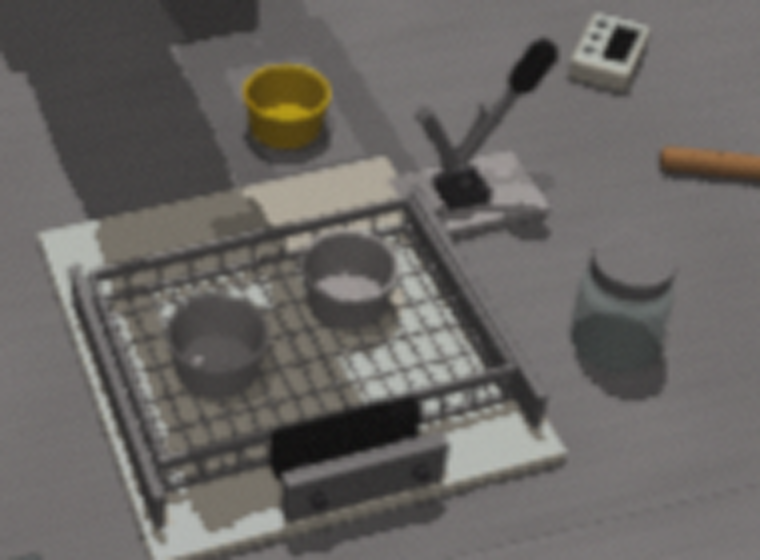

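Emit:
{"fn": "drive_tool", "kwargs": {
  "moves": [0,-3.5,-0.3,0,0,0,0,-3.5,-0.3,0,0,0,0,-3.5,0,0,0,0,0,-3.5,0,0,0,0,0,-3.5,0,0,0,0,0,-3.5,0,0,0,0,0,-3.5,0,0,0,0,0,-3.5,0,0,0,0,0,-0.7,0,0,0,0]
}}

```text
time: 13.3
tool_pos: [493.6, 361.0, 232.7]
tcp_rot: [-7.9, 89.8, 175.0]
ft_force: [1.2, -0.2, 0.6]
finger_gap: 0.1
```

Emit:
{"fn": "drive_tool", "kwargs": {
  "moves": [0,0,0,-6.5,0,0,0,0,0,-6.5,0,0,0,0,0,-6.5,0,0,0,0,0,-6.5,0,0,0,0,0,-6.5,0,0,0,0,0,-6.5,0,0,0,0,0,-6.5,0,0,0,0,0,-6.5,0,0,0,0,0,-6.5,0,0,0,0,0,-6.5,0,0,0,0,0,-6.5,0,0,0,0,0,-6.5,0,0,0,0,0,-6,0,0,0,0,0,-6,0,0,0,0,0,0,0,0]
}}

```text
time: 14.55
tool_pos: [495.2, 356.0, 233.3]
tcp_rot: [-58.7, 89.8, -145.7]
ft_force: [-0.5, -0.8, -0.7]
finger_gap: 0.1
```

Run:
```python
from h import *
q,p,R=st();print(p,dock(p),q['ft_force'],q['joint_pos'],R.as_matrix().round(3))
s=load('top0')
for u,v in [(168,238),(172,238),(176,238),(180,238),(170,236),(174,236),(178,238)]:
    p=world(s,u,v); d=dock(p); print(d.round(1),p[2].round(1), 'd=',(d[1]+9.4-158-(p[2]-5.8-40)*np.tan(.55)).round(1))
```

```text
[495.18495131 355.97794361 233.33929416] [-103.64830826  284.0758072 ] [-0.45873594 -0.7828824  -0.66747237] [ 3.09013891e+01  9.09647491e+00  8.32723161e+01 -9.50183346e-03
  8.77919439e+01  2.79123425e+01] [[-0.002  0.999  0.052]
 [-0.002  0.052 -0.999]
 [-1.    -0.002  0.001]]
[-102.4  232. ] 143.0 d= 23.8
[-102.6  223.5] 137.5 d= 18.7
[-102.1  215.8] 128.0 d= 16.8
[-101.2  208.5] 116.0 d= 16.9
[-98.1 226.6] 143.4 d= 18.2
[-97.3 219.3] 132.8 d= 17.4
[-101.6  212.2] 122.1 d= 16.8
```

Emit:
{"fn": "drive_tool", "kwargs": {
  "moves": [2,0.2,0,0,0,0,3,0,0,0,0,0,3,0,0,0,0,0,2,0,0,0,0,0,1.5,0,0,0,0,0,0.7,0,0,0,0,0,0,0,0,0,0,0,0,0,0,0,0,0]
}}

```text
time: 15.22
tool_pos: [497.7, 356.7, 113.1]
tcp_rot: [-61.5, 90.0, -148.8]
ft_force: [0.4, -0.4, 0.4]
finger_gap: -0.4
```

Emit:
{"fn": "drive_tool", "kwargs": {
  "moves": [0,0,0.2,0,0,0,0,0,0.2,0,0,0,0,0,0.2,0,0,0,0,0,0.2,0,0,0,0,0,0.1,0,0,0,0,0,0.1,0,0,0]
}}

```text
time: 15.72
tool_pos: [498.5, 346.8, 113.7]
tcp_rot: [118.6, 90.0, 31.3]
ft_force: [-0.9, 0.2, 0.0]
finger_gap: -0.2
```

Run:
```python
from h import *
q,p,R=st();print(p,dock(p),q['ft_force'])
s=snap('scene','scene7');im=s['image'][135:275,270:440,::-1]
cv2.imwrite('pics/c11.png',cv2.resize(im,None,fx=4,fy=4,interpolation=cv2.INTER_CUBIC))
```

```text
[498.48950916 346.75261872 113.65255066] [-100.7819912   274.70505759] [-0.85418117  0.20494513  0.01038351]
```

View pics/c11.png

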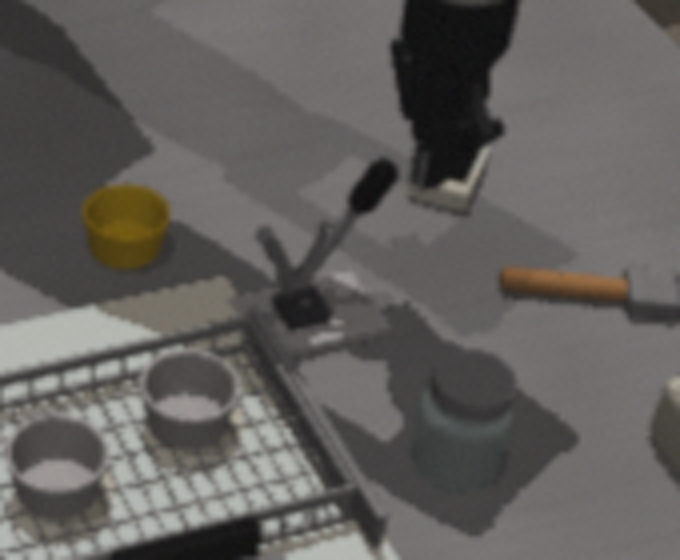

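Emit:
{"fn": "drive_tool", "kwargs": {
  "moves": [0.2,0,0.1,0,0,0,0,0,0.1,0,0,0,0,0,0.1,0,0,0,0,0,0.1,0,0,0,0,0,0.1,0,0,0,0,0,0.1,0,0,0,0,0,0.1,0,0,0]
}}

```text
time: 16.35
tool_pos: [498.7, 339.8, 111.3]
tcp_rot: [113.3, 90.0, 26.0]
ft_force: [0.1, -0.4, -0.1]
finger_gap: -0.3
```

Emit:
{"fn": "drive_tool", "kwargs": {
  "moves": [0,0,0.1,0,0,0,0,0,0.1,0,0,0,0,0,0.1,0,0,0,0,0,0.1,0,0,0]
}}

```text
time: 16.68
tool_pos: [498.8, 335.8, 111.3]
tcp_rot: [-99.1, 90.0, 173.6]
ft_force: [-0.8, 0.4, 0.4]
finger_gap: -0.1
```

Emit:
{"fn": "drive_tool", "kwargs": {
  "moves": [0,0,0.1,0,0,0,0,0,0.1,0,0,0,0,0,0.1,0,0,0,0,0,0.1,0,0,0]
}}

```text
time: 17.02
tool_pos: [499.0, 331.8, 111.3]
tcp_rot: [-41.0, 90.0, -128.3]
ft_force: [-0.3, 0.4, -0.3]
finger_gap: 0.0
```

Emit:
{"fn": "drive_tool", "kwargs": {
  "moves": [0,0,0.1,0,0,0,0,0,0.1,0,0,0,0,0,0.1,0,0,0]
}}

```text
time: 17.27
tool_pos: [499.2, 328.8, 111.3]
tcp_rot: [124.9, 90.0, 37.6]
ft_force: [0.5, 0.3, 0.0]
finger_gap: -0.1
```

Emit:
{"fn": "drive_tool", "kwargs": {
  "moves": [0,0,0.1,0,0,0,0,0,0.1,0,0,0]
}}

```text
time: 17.43
tool_pos: [499.3, 327.5, 111.5]
tcp_rot: [166.1, 89.9, 78.9]
ft_force: [-0.3, 5.2, 1.2]
finger_gap: -0.0
```

Emit:
{"fn": "drive_tool", "kwargs": {
  "moves": [0,0,0.1,0,0,0,0,0,0.1,0,0,0]
}}

```text
time: 17.6
tool_pos: [499.5, 326.3, 112.1]
tcp_rot: [157.7, 89.8, 70.4]
ft_force: [-1.8, 8.0, 4.7]
finger_gap: 0.4
```

Emit:
{"fn": "drive_tool", "kwargs": {
  "moves": [0,0,0.1,0,0,0,0,0,0.1,0,0,0]
}}

```text
time: 17.77
tool_pos: [499.8, 325.1, 112.8]
tcp_rot: [155.0, 89.8, 67.7]
ft_force: [-3.8, 9.5, 7.9]
finger_gap: 0.4
```

Emit:
{"fn": "drive_tool", "kwargs": {
  "moves": [-0.15,0,0,0,0,0,-0.1,0,0,0,0,0]
}}

```text
time: 17.93
tool_pos: [499.4, 323.7, 114.2]
tcp_rot: [156.4, 89.9, 69.1]
ft_force: [0.4, 3.5, -1.7]
finger_gap: 0.1
```

Emit:
{"fn": "drive_tool", "kwargs": {
  "moves": [-0.06,0,0.1,0,0,0,-0.06,0,0.1,0,0,0,-0.06,0,0.1,0,0,0]
}}

```text
time: 18.18
tool_pos: [499.7, 320.6, 116.0]
tcp_rot: [156.8, 89.9, 69.5]
ft_force: [-1.9, 5.9, 0.5]
finger_gap: -0.1
```

Emit:
{"fn": "drive_tool", "kwargs": {
  "moves": [-0.06,0,0.1,0,0,0,-0.06,0,0.1,0,0,0,-0.06,0,0.1,0,0,0]
}}

```text
time: 18.43
tool_pos: [499.9, 317.6, 117.9]
tcp_rot: [154.1, 89.9, 66.8]
ft_force: [-1.5, 5.7, 2.1]
finger_gap: 0.0
```

Run:
```python
from h import *
q,p,R=st();print(p,dock(p),q['ft_force'])
s=snap('scene','scene8');im=s['image'][135:275,270:440,::-1]
cv2.imwrite('pics/c12.png',cv2.resize(im,None,fx=4,fy=4,interpolation=cv2.INTER_CUBIC))
```

```text
[499.86310311 317.55794326 117.93412349] [-100.78517965  245.47808673] [-1.45617007  5.65227701  2.08470227]
```

View pics/c12.png

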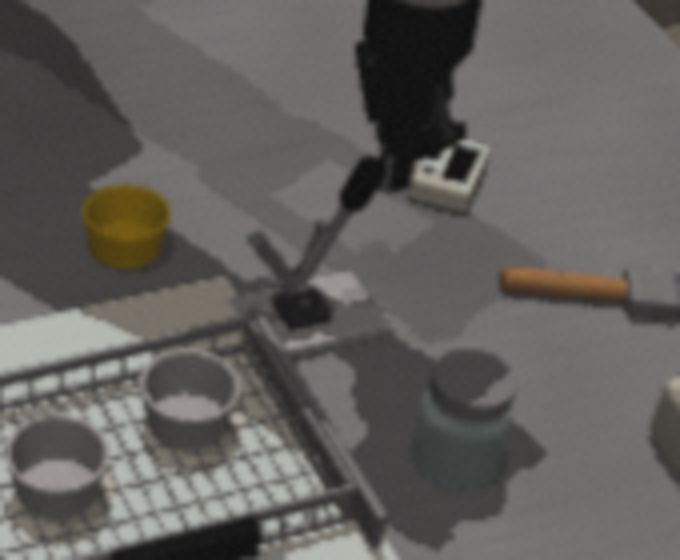

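Emit:
{"fn": "drive_tool", "kwargs": {
  "moves": [-0.06,0,0.15,0,0,0,-0.06,0,0.15,0,0,0,-0.06,0,0.15,0,0,0,-0.06,0,0.15,0,0,0,-0.06,0,0.15,0,0,0]
}}

```text
time: 18.9
tool_pos: [500.5, 310.2, 121.4]
tcp_rot: [139.1, 89.9, 51.8]
ft_force: [-2.4, 5.7, 3.4]
finger_gap: 0.3
```

Emit:
{"fn": "drive_tool", "kwargs": {
  "moves": [-0.05,0,0.15,0,0,0,-0.05,0,0.15,0,0,0,-0.05,0,0.15,0,0,0,-0.05,0,0.15,0,0,0,-0.05,0,0.15,0,0,0]
}}

```text
time: 19.32
tool_pos: [501.1, 302.2, 123.6]
tcp_rot: [119.4, 89.9, 32.2]
ft_force: [0.9, 5.1, 2.9]
finger_gap: 0.1
```

Emit:
{"fn": "drive_tool", "kwargs": {
  "moves": [-0.04,0,0.15,0,0,0,-0.04,0,0.15,0,0,0,-0.04,0,0.15,0,0,0,-0.04,0,0.15,0,0,0,-0.04,0,0.15,0,0,0]
}}

```text
time: 19.73
tool_pos: [500.8, 294.1, 124.8]
tcp_rot: [-33.3, 90.0, -120.6]
ft_force: [0.8, 2.8, 2.8]
finger_gap: -0.3
```

Emit:
{"fn": "drive_tool", "kwargs": {
  "moves": [-0.03,0,0.15,0,0,0,-0.03,0,0.15,0,0,0,-0.02,0,0.15,0,0,0,-0.02,0,0.15,0,0,0,-0.02,0,0.15,0,0,0,-0.02,0,0.15,0,0,0]
}}

```text
time: 20.23
tool_pos: [501.1, 285.2, 126.2]
tcp_rot: [-63.5, 90.0, -150.8]
ft_force: [-0.3, 2.0, 1.8]
finger_gap: 0.1
```

Emit:
{"fn": "drive_tool", "kwargs": {
  "moves": [0,0,0.15,0,0,0,0,0,0.15,0,0,0,0,0,0.15,0,0,0,0,0,0.15,0,0,0,0,0,0.15,0,0,0,0,0,0.15,0,0,0]
}}

```text
time: 20.73
tool_pos: [501.6, 276.2, 126.2]
tcp_rot: [-56.8, 90.0, -144.1]
ft_force: [-1.0, 2.1, 2.3]
finger_gap: -0.2
```

Run:
```python
from h import *
q,p,R=st();print(p,dock(p),q['ft_force'])
s=snap('scene','scene9');im=s['image'][135:275,270:440,::-1]
cv2.imwrite('pics/c13.png',cv2.resize(im,None,fx=4,fy=4,interpolation=cv2.INTER_CUBIC))
```

```text
[501.58198642 276.21809793 126.18635398] [-101.0155779   204.10316331] [-0.99538137  2.09833086  2.30568947]
```

View pics/c13.png

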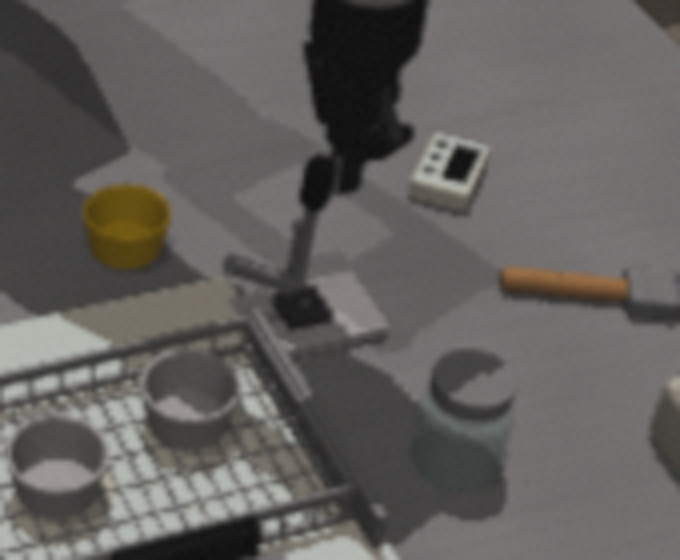

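Emit:
{"fn": "drive_tool", "kwargs": {
  "moves": [0,0,0.15,0,0,0,0,0,0.15,0,0,0,0.02,0,0.15,0,0,0,0.03,0,0.15,0,0,0,0.04,0,0.15,0,0,0,0.05,0,0.15,0,0,0,0.05,0,0.15,0,0,0,0.05,0,0.15,0,0,0]
}}

```text
time: 21.45
tool_pos: [502.2, 264.3, 123.8]
tcp_rot: [-46.7, 90.0, -134.0]
ft_force: [-0.5, 2.2, 0.8]
finger_gap: -0.2
```

Emit:
{"fn": "drive_tool", "kwargs": {
  "moves": [0.06,0,0.15,0,0,0,0.06,0,0.15,0,0,0,0.06,0,0.15,0,0,0,0.07,0,0.15,0,0,0,0.07,0,0.15,0,0,0,0.08,0,0.15,0,0,0]
}}

```text
time: 21.95
tool_pos: [502.6, 255.2, 119.7]
tcp_rot: [-49.7, 90.0, -137.0]
ft_force: [-0.9, 0.4, 1.1]
finger_gap: 0.1
```

Emit:
{"fn": "drive_tool", "kwargs": {
  "moves": [0.09,0,0.15,0,0,0,0.09,0,0.15,0,0,0,0.09,0,0.15,0,0,0,0.1,0,0.15,0,0,0]
}}

```text
time: 22.28
tool_pos: [502.9, 249.3, 116.0]
tcp_rot: [-38.6, 90.0, -125.8]
ft_force: [-0.5, 0.0, 0.6]
finger_gap: 0.2
```

Run:
```python
from h import *
q,p,R=st();print(p,dock(p),q['ft_force'])
s=snap('scene','scene10');im=s['image'][135:275,270:440,::-1]
cv2.imwrite('pics/c14.png',cv2.resize(im,None,fx=4,fy=4,interpolation=cv2.INTER_CUBIC))
```

```text
[502.90821842 249.27854617 116.03388092] [-100.95984485  177.13104373] [-0.50485302  0.02475508  0.57052647]
```

View pics/c14.png

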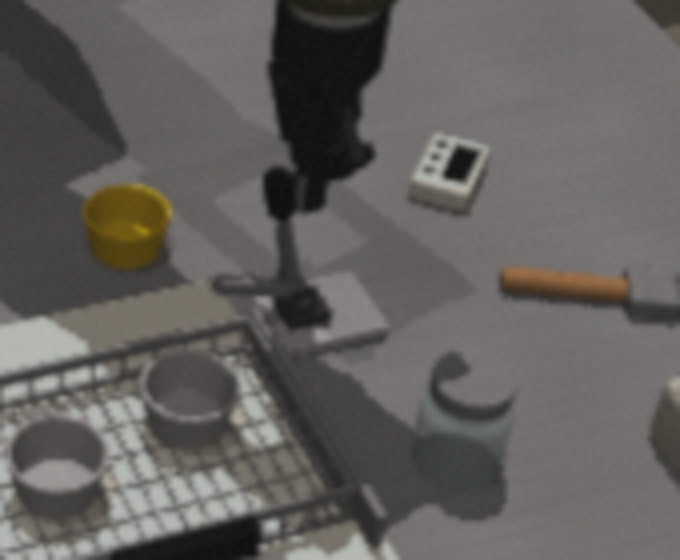

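Emit:
{"fn": "drive_tool", "kwargs": {
  "moves": [0.1,0,0.15,0,0,0,0.1,0,0.15,0,0,0,0.1,0,0.15,0,0,0,0.1,0,0.15,0,0,0,0,0,0.15,0,0,0,0,0,0.15,0,0,0]
}}

```text
time: 22.83
tool_pos: [503.3, 240.3, 112.0]
tcp_rot: [-68.4, 90.0, -155.7]
ft_force: [0.5, -0.2, 0.8]
finger_gap: -0.0
```

Emit:
{"fn": "drive_tool", "kwargs": {
  "moves": [0,0,0.15,0,0,0,0,0,0.15,0,0,0,0,0,0.15,0,0,0,0,0,0.15,0,0,0]
}}

```text
time: 23.17
tool_pos: [503.7, 234.4, 112.3]
tcp_rot: [108.0, 90.0, 20.7]
ft_force: [-0.3, -0.4, 0.6]
finger_gap: -0.2
```

Run:
```python
from h import *
q,p,R=st();print(p,dock(p),q['ft_force'])
s=snap('scene','scene11');im=s['image'][135:275,270:440,::-1]
cv2.imwrite('pics/c15.png',cv2.resize(im,None,fx=4,fy=4,interpolation=cv2.INTER_CUBIC))
```

```text
[503.72202235 234.38118566 112.27593013] [-100.84870612  162.21188574] [-0.32449332 -0.43683549  0.5955765 ]
```

View pics/c15.png

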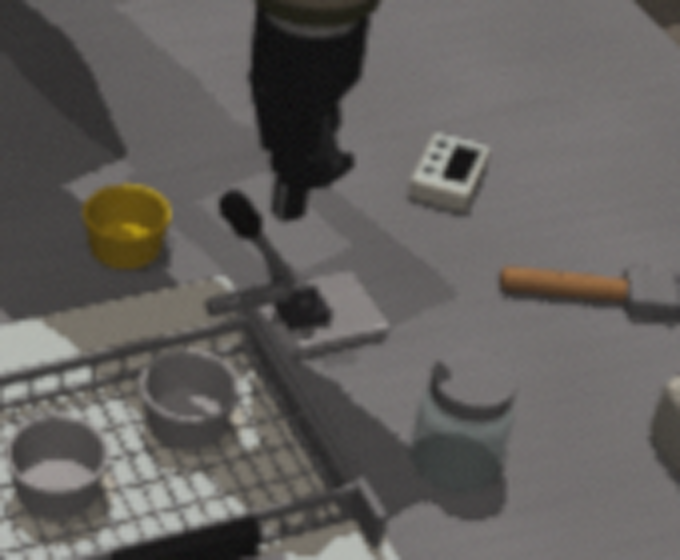

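Emit:
{"fn": "drive_tool", "kwargs": {
  "moves": [0,0,0.1,0,0,0,0,0,0.1,0,0,0,0,0,0.1,0,0,0]
}}

```text
time: 23.47
tool_pos: [503.8, 231.5, 112.2]
tcp_rot: [124.0, 90.0, 36.8]
ft_force: [-0.0, -0.7, -0.2]
finger_gap: -0.3
```

Emit:
{"fn": "drive_tool", "kwargs": {
  "moves": [0,0,0.1,0,0,0,0,0,0.1,0,0,0]
}}

```text
time: 23.63
tool_pos: [503.9, 229.5, 112.2]
tcp_rot: [160.3, 90.0, 73.0]
ft_force: [-1.1, -0.4, -0.6]
finger_gap: -0.3
```

Emit:
{"fn": "drive_tool", "kwargs": {
  "moves": [0,0,0.1,0,0,0,0,0,0.1,0,0,0]
}}

```text
time: 23.8
tool_pos: [504.0, 227.4, 112.2]
tcp_rot: [-110.5, 90.0, 162.3]
ft_force: [-0.2, 0.7, 0.1]
finger_gap: 0.5
```

Emit:
{"fn": "drive_tool", "kwargs": {
  "moves": [0,0,0.1,0,0,0,0,0,0.1,0,0,0]
}}

```text
time: 23.97
tool_pos: [504.1, 225.5, 112.2]
tcp_rot: [160.2, 90.0, 72.9]
ft_force: [-0.1, -0.2, -0.2]
finger_gap: 0.0
```

Emit:
{"fn": "drive_tool", "kwargs": {
  "moves": [0,0,0.1,0,0,0]
}}

```text
time: 24.05
tool_pos: [504.1, 224.4, 112.2]
tcp_rot: [-91.6, 90.0, -178.8]
ft_force: [-0.7, -0.2, 0.1]
finger_gap: 0.2
```

Emit:
{"fn": "drive_tool", "kwargs": {
  "moves": [0,0,0.1,0,0,0]
}}

```text
time: 24.13
tool_pos: [504.2, 223.5, 112.2]
tcp_rot: [-142.8, 90.0, 130.0]
ft_force: [-0.8, 1.2, -0.1]
finger_gap: 0.0
```

Maybe just touching now; one careful confirm push.

Emit:
{"fn": "drive_tool", "kwargs": {
  "moves": [0,0,0.06,0,0,0]
}}

```text
time: 24.22
tool_pos: [504.2, 223.2, 112.2]
tcp_rot: [173.9, 90.0, 86.6]
ft_force: [-0.8, 3.2, -0.2]
finger_gap: -0.2
```

Emit:
{"fn": "drive_tool", "kwargs": {
  "moves": [0,0,0.06,0,0,0]
}}

```text
time: 24.3
tool_pos: [504.2, 223.0, 112.2]
tcp_rot: [177.1, 89.9, 89.8]
ft_force: [0.4, 5.1, -0.8]
finger_gap: -0.3
```

Emit:
{"fn": "drive_tool", "kwargs": {
  "moves": [0,0,0.06,0,0,0]
}}

```text
time: 24.38
tool_pos: [504.2, 222.8, 112.2]
tcp_rot: [175.1, 89.9, 87.8]
ft_force: [-0.4, 8.8, -1.7]
finger_gap: 0.1
```

Emit:
{"fn": "drive_tool", "kwargs": {
  "moves": [0,0,-0.1,0,0,0,0,0,-0.3,0,0,0,0,0,-1,0,0,0,0,0,-2,0,0,0,0,0,-3,0,0,0,0,0,-3,0,0,0,-3,0,-2,0,0,0,-3,0,0,0,0,0,-3,0,0,0,0,0,-3,0,0,0,0,0,0,0,0,0,0,0,0,0,0,0,0,0]
}}

```text
time: 25.38
tool_pos: [500.1, 336.9, 235.2]
tcp_rot: [113.7, 89.7, 26.4]
ft_force: [-0.9, 0.1, 0.2]
finger_gap: -0.4
```

Run:
```python
from h import *
q,p,R=st();print(p,dock(p),q['ft_force'])
s=snap('scene','scene12');im=s['image'][155:295,240:430,::-1]
cv2.imwrite('pics/c16.png',cv2.resize(im,None,fx=4,fy=4,interpolation=cv2.INTER_CUBIC))
s=snap('top','top12');im=s['image'][130:310,150:330,::-1]
cv2.imwrite('pics/c17.png',cv2.resize(im,None,fx=4,fy=3.3,interpolation=cv2.INTER_CUBIC)[:594])
```

```text
[500.09735266 336.91835417 235.1701379 ] [-99.63918991 264.8059705 ] [-0.88712242  0.06404051  0.19835434]
```

View pics/c16.png

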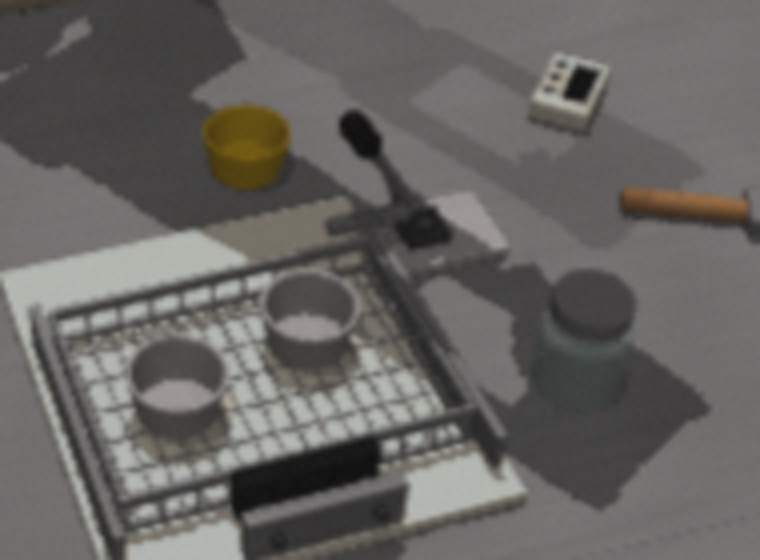

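View pics/c17.png

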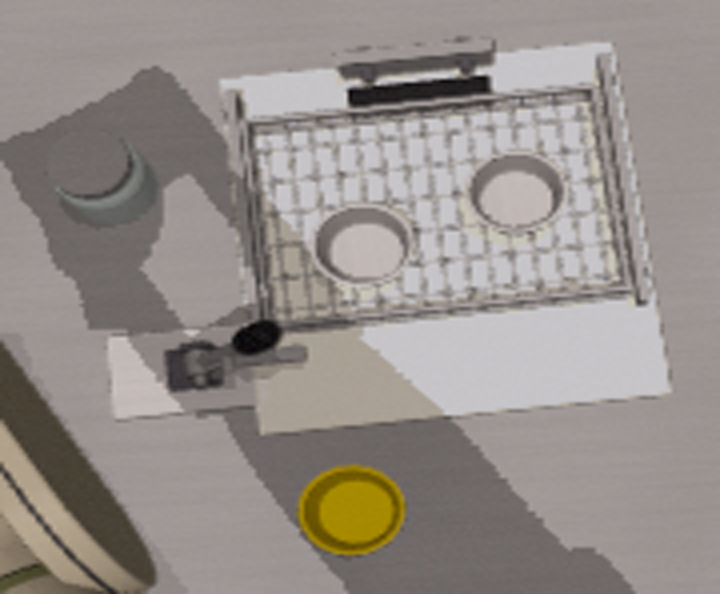

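Run:
```python
from h import *
g=lambda t:cv2.cvtColor(load(t)['image'],cv2.COLOR_RGB2GRAY).astype(np.float32)
# scene rear right corner / whole rear wall strips
for t in('scene4','scene5','scene6','scene12'):
  a=g('scene5');b=g(t);o=[]
  for (v0,v1,u0,u1) in [(262,288,262,298),(255,270,335,360),(245,275,270,300),(235,260,320,350)]:
    T=a[v0:v1,u0:u1];S=b[v0-4:v1+4,u0-4:u1+4]
    m=cv2.matchTemplate(S,T,cv2.TM_CCOEFF_NORMED);_,mx,_,l=cv2.minMaxLoc(m)
    def sub(f,i): return 0 if i in(0,len(f)-1) else .5*(f[i-1]-f[i+1])/(f[i-1]-2*f[i]+f[i+1])
    o.append((round(l[0]-4+sub(m[l[1]],l[0]),2),round(l[1]-4+sub(m[:,l[0]],l[1]),2),round(mx,2)))
  print(t,o)
```

```text
scene4 [(np.float32(-0.83), np.float32(-2.17), 0.95), (np.float32(-1.16), np.float32(-2.03), 0.97), (np.float32(-0.89), np.float32(-2.01), 0.98), (np.float32(-1.08), np.float32(-1.89), 0.98)]
scene5 [(np.float32(0.01), np.float32(-0.0), 1.0), (np.float32(0.01), np.float32(-0.0), 1.0), (np.float32(-0.02), np.float32(0.0), 1.0), (np.float32(-0.0), np.float32(-0.02), 1.0)]
scene6 [(np.float32(-0.21), np.float32(-0.11), 0.78), (np.float32(0.01), np.float32(-0.0), 1.0), (np.float32(-0.45), np.float32(0.01), 0.83), (np.float32(-0.01), np.float32(-0.01), 0.99)]
scene12 [(np.float32(-0.05), np.float32(-0.09), 0.87), (np.float32(0.01), np.float32(-0.0), 1.0), (np.float32(-0.24), np.float32(0.22), 0.73), (np.float32(-0.08), np.float32(0.04), 0.89)]
```

```bash
python3 -c "
from bench import r,sensors
print(sensors.sense()['time'],r.hand_in())"
```

```text
the job is handed in; nothing more can be done
25.4833 None
```

The tray is home against the rear stop, the lever is flipped over to its closed stop, and I handed the job in at about 25.5 s of the 64 s allowed.

**Tray:** I pushed it back with the closed fingertips at the middle of its front wall. The last stretch was at about 7 mm/s, up to a clear hard stop with a peak reading of about 8 N. I held it there before touching the lever, then backed off.

**Lever:** I pushed the grip over from outside, following its arc. The highest combined force reading was about 13 N, just after first contact; rising with the arc lowered it. The lever fell over by itself past its centre. A check push then met a hard stop at about 9 N, and I withdrew.

**Last checks:**
- Image matching against the pressed-home picture shows no real shift of the tray. The one clean patch moved 0.01 pixel; the shadowed patches match less well but moved at most about 0.25 pixel. A picture taken 7.5 mm earlier differs by about 2 pixels.
- The last pictures show the lever closed with its tongue level across the tray's front, and both moulds upright.
- They also show the jar, timer, brush and yellow mould in place. I did not re-check the scraper and jug after the start; the arm only passed them well above.
- The arm was clear of everything, with only noise on the force reading.

One figure disagreed: the closed stop came about 5 mm beyond where I had predicted from the camera estimate of the lever's position. That is within the estimate's error. The plunger's travel cannot be read directly; I inferred it from the hard stop and the unchanged tray position.

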